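# Stow a glass filter bowl snugly in the drawer

### The job

Pull open the top drawer of the red cabinet, take the glass filter bowl by a light grip (the gripper's lightest, 20 to 30 N) and set it down upright in the drawer, in front of the yellow follower. Slide the follower along until the bowl stands snug against the rubber end stop, pressing it there for a moment with a light but definite push of about 8 N - the glass breaks at 20 N, and it must not be dropped, banged or pressed down hard. Let go and push the drawer fully shut; do not disturb the beaker, the spray can or the screwdriver.

Things in the scene. Friction and masses are not known exactly. Their poses are not given: they have to be found in the camera images.
- cabinet: Red steel bench cabinet with two drawers, 240 deep (x), 360 wide (y), 190 high, fixed. Origin: centre of its underside; its front with the drawers faces its own -x. The upper drawer, the one to use, has its floor 105 above the bench, walls 63 high above that, 318 clear width. A divider at y = +87 cuts off a side compartment with an orange box; the rest is the lane.
- cabinet_drawer0 (a joint): Upper drawer's slide, m: 0 shut, grows as it is pulled out along the cabinet's -x; runs freely to 0.165. About 0.15 gives good room. At the lane's -y end a fixed end stop with a springy rubber face (4 N per mm), 70 wide, 50 high, faces the follower; its face is anywhere between y = -137 and y = -102 in the cabinet's frame. It is not tracked: find it by feel.
- cabinet_drawer0_handle (a point): Middle of the upper drawer's handle: a level steel bar 11 thick, 120 long along the cabinet's y, 35 in front of the drawer's face (29 of clear room behind the bar), 152 above the bench and 38 below the cabinet's top. Moves with the drawer; axes parallel to the cabinet's.
- bowl: Glass filter bowl to stow: upright clear cylinder 46 in diameter and 46 high with a blue collar 41 in diameter on top, 58 high in all, 90 to 180 g, a white element inside. Starts standing on the bench. Origin: centre of its underside; z up.
- follower: Yellow follower sliding in the upper drawer along its y; axes parallel to the cabinet's. Origin: on the drawer floor, middle of its pushing face, which looks to -y, 90 wide (x), 45 high. Behind (+y) a 6 high foot to y = 48 carries a black grip rib 20 wide (x), 14 thick, 60 high, centred at x = 0, y = 33. Starts within 20 of its far (+y) end, can go 160 towards -y, drags with 2 N, stays put.
- beaker: Grey plastic beaker, 72 in diameter, 90 high, standing on the bench; leave it alone. Origin: centre of its underside.
- spray_can: Spray can, 52 in diameter, 150 high, standing on the bench; leave it alone. Origin: centre of its underside.
- screwdriver: Screwdriver lying on the bench; leave it alone. Origin: on its underside, handle to its -x.
Not all that is in view belongs to the job. There is more than one size of the bowl; the one meant has the size given above.

How it is judged:
By the outcome, as a careful person would: the job done as asked, in the order asked, and still so for the second after the job is handed in, with the robot touching nothing.
It also fails if it takes over 72 s, if anything falls off the work surface, if the arm or the gripper's body presses on something with over 40 N, if the wrist force passes 120 N, or if a joint passes its speed limit or range.

### The arm

A 6-joint arm with a two-finger parallel gripper is mounted at the origin on the work surface. World frame = base frame: x ahead of the robot, y to its left, z up, the work surface at z = 0. Lengths are in m, angles in rad, forces in N, time in s.
With the tool pointing down it reaches from about 0.3 to 0.775 m from the base axis. Payload 14.6 kg.
Tool frame: the origin (TCP) lies at the very end of the fingers, on their centre line; the grasp point (between the pads) lies 19 mm behind it; z points along the fingers, y is the line along which they close (so a half turn about z gives the same grasp; the last joint's range is limited). The gripper opens to 94 mm and grips with 3 to 60 N. Pads are 16 mm wide; open, the fingers measure 119 mm over their backs; the gripper's body (75 mm by 177 mm) begins 78 mm behind the grasp point.
Start: joints at [-1.269, 0.3, 1.521, -0, 1.321, -0.067], TCP at [0.198, -0.513, 0.205] pointing down, gripper open.
Joint ranges: [-3.03, 3.03], [-0.79, 2.21], [0.23, 2.52], [-1.04, 4.18], [0, 3.07], [-2.55, 2.55]. Speed limits (rad/s): [2.22, 2.22, 2.57, 3.14, 3.14, 3.14].

### API

Orientations are given as [roll, pitch, yaw] about the fixed x, y, z axes, in that order (R = Rz(yaw) Ry(pitch) Rx(roll)).
In Python, from station import ctrl gives the robot as it stands.
- The arm moves only by the shell command python3 -m pendant 'ROWS' [OPENING] [FORCE]. ROWS is JSON, a list of rows, each a list of 2 entries, a list of its own where there are three numbers: the shift along the world's x, y, z in cm, then the turn about the world's z in rad. A call has 1 to 20 rows; each row shifts and turns the commanded pose from where the row before left it; what a row does not reach is not made up. A row lasts 1/12 s, in which the tool goes at most 41.7 mm and 7.16 degrees, less where a joint would pass 70% of its speed; a pose out of reach is approached as far as the arm can. A call is refused whole if a number of a shift passes 4.17 or a number of a turn 0.125, either way. A call with a gripper value outside its range is refused whole. OPENING is the opening, from 0 (shut) to 1 (fully open), set as the call begins (- or left out, the last holds). The fingers move at their own pace and stop on an object; FORCE is the grip in N (left out, the last holds). Time passes only in rows, so rows that do not move let the fingers close. It gives the time, the measured TCP pose, the force, the opening and the grip force at its end, in the units of the state.
- ctrl.get_obs(): the state, without advancing time (a new reading comes with each control period).
- ctrl.camera(name): name is "scene" or "top"; returns a dict with "color" (480x640x3 uint8, red, green, blue), "intrinsics" (3x3 intrinsics, pixels), "camera_from_world" (4x4, takes a point from world to camera coordinates). Camera axes: x right, y down, z forward; pixel columns grow to the right and rows downward; lengths in m; the calibration is good to about 2 mm. A picture is of the moment at which its call begins. There is no depth.
- ctrl.hand_in(): hands the job in; it is judged then, once.
The state is a dict: "time_s": time; "qpos": joint angles; "joint_vel": joint speeds; "tau": joint torques, N m; "ee_pos": TCP position; "eef_rot": TCP orientation; "force": force on the tool from outside, world axes, zero at the start; "moment": the same for the moment, N m; "grip_width": finger opening in m; "grip_force": force on a finger pad.
Only numpy, scipy, OpenCV 4.12 (cv2) and the standard library are available. Lean on these libraries where they do the work, as an engineer would, in place of code of your own. Each camera call takes 0.05 s, during which the arm holds its last target. There are 200 camera calls.

## Working session

There is one attempt and no reset: what is moved stays moved. The work goes in short steps, Python scripts to look and compute and a shell command to move; the robot and the scene stay as the last step left them, time stands still between calls to the robot, and variables do not carry over. Pictures are saved under pics/ and viewed, at most 10 in all, crops included, and the job is handed in when it is done.

```bash
ls; mkdir -p pics; python3 - <<'E'
from station import ctrl
import cv2
o=ctrl.get_obs();print(o['time_s'],o['ee_pos'],o['eef_rot'],o['force'],o['grip_width'])
for n in ('scene','top'):
    c=ctrl.camera(n);cv2.imwrite(f'pics/{n}0.png',c['color'][:,:,::-1]);print(c['intrinsics'].tolist(),c['camera_from_world'].round(4).tolist())
E
```

```text
pics
0.0 [ 0.19819587 -0.51275522  0.20489066] [-3.14041079e+00 -8.99260342e-05  3.68801281e-01] [ 0.37652041  0.36191643 -0.24514419] 0.09430896932042093
[[596.8314446447494, 0.0, 316.07938030579095], [0.0, 596.8314446447494, 224.13214528834737], [0.0, 0.0, 1.0]] [[-0.7597, 0.6502, -0.0071, 0.4477], [0.3903, 0.4472, -0.8048, -0.102], [-0.5201, -0.6142, -0.5935, 1.6618], [0.0, 0.0, 0.0, 1.0]]
[[454.34697814919326, 0.0, 311.40560555700597], [0.0, 454.34697814919326, 241.20118637895234], [0.0, 0.0, 1.0]] [[0.1021, -0.9948, 0.0028, -0.061], [-0.9697, -0.1001, -0.2227, 0.5953], [0.2218, 0.0201, -0.9749, 1.2391], [0.0, 0.0, 0.0, 1.0]]
```

View pics/scene0.png

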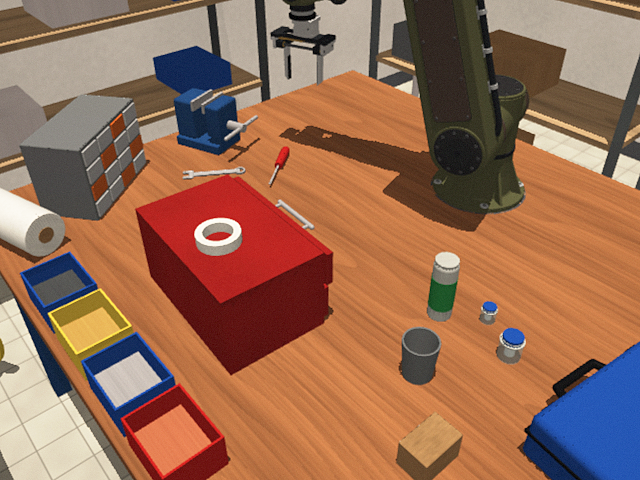

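View pics/top0.png

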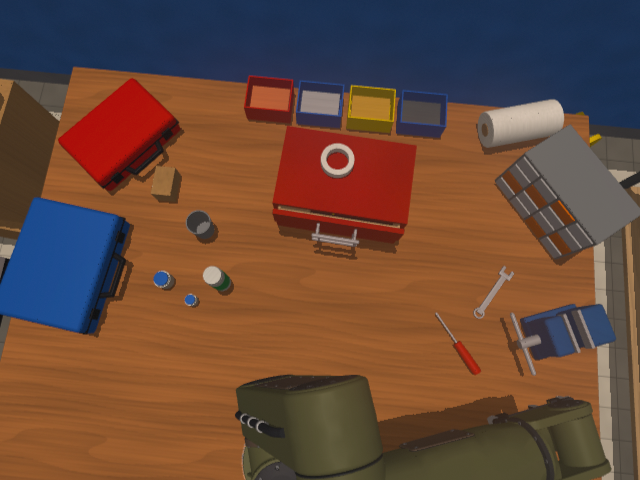

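The scene view shows two blue-collared bowls: the larger at scene (512,345) / top (163,280), the smaller at scene (489,312) / top (191,300). I'll check their sizes and confirm in an enlarged crop, together with the cabinet's handle.

```bash
cat > h.py <<'E'
import numpy as np, cv2
from station import ctrl
CAL={}
def cal(n):
    if n not in CAL:
        c=ctrl.camera(n); CAL[n]=(c['intrinsics'],c['camera_from_world'],c['color'])
    return CAL[n]
def px2w(n,u,v,z):
    K,T,_=cal(n); R,t=T[:3,:3],T[:3,3]
    o=-R.T@t; d=R.T@np.linalg.inv(K)@np.array([u,v,1.])
    return o+d*(z-o[2])/d[2]
def w2px(n,p):
    K,T,_=cal(n); q=K@(T[:3,:3]@np.asarray(p,float)+T[:3,3]); return q[:2]/q[2]
def crop(n,x0,y0,x1,y1,s):
    return cv2.resize(cal(n)[2][y0:y1,x0:x1,::-1],None,fx=s,fy=s,interpolation=cv2.INTER_CUBIC)
E
python3 - <<'E'
from h import *
a=crop('scene',470,290,540,370,5); b=crop('top',140,250,240,330,4)
c=crop('top',265,120,425,255,5)[:, :]
im=np.zeros((600,800,3),np.uint8); im[:400,:350]=a; im[:320,360:760]=b
cv2.imwrite('pics/bowls.png',im[:410]); cv2.imwrite('pics/cab.png',cv2.resize(c,(711,600)))
E
```

```text
(no output)
```

View pics/bowls.png

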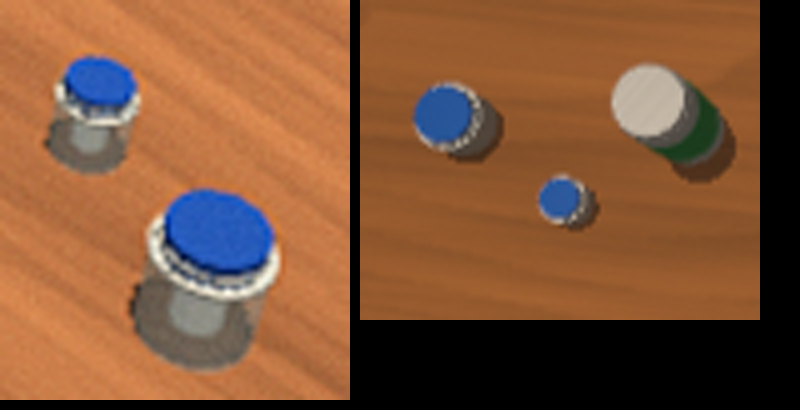

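View pics/cab.png

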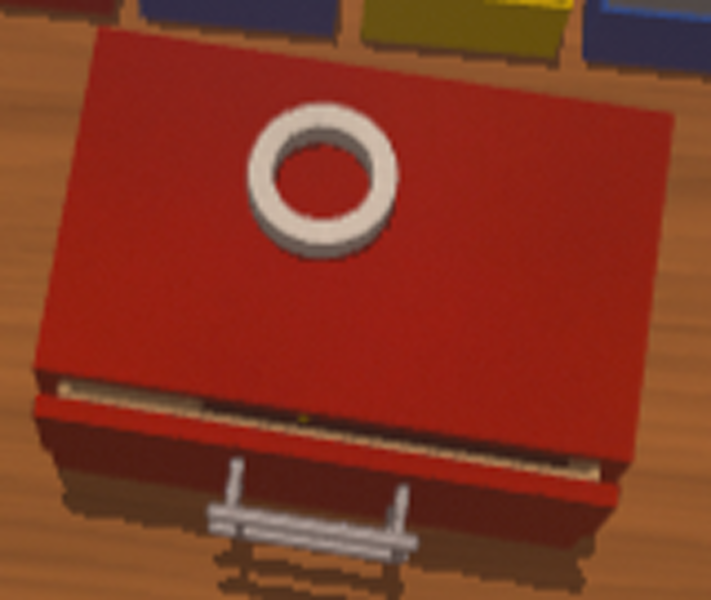

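The larger bowl's collar is about 15.5 px (≈41 mm), so it's the one meant; the smaller one's is about 27 mm. The crop of the cabinet shows its top corners at (98,28), (674,115), (632,462), (36,371), and the upper handle bar from (209,513) to (416,543).

```bash
python3 - <<'E'
from h import *
f=lambda x,y:(265+x*160/711,120+y*135/600)
C=[px2w('top',*f(*p),.19) for p in [(98,28),(674,115),(632,462),(36,371)]]
for c in C:print(c.round(4))
C=np.array(C);print('size',[np.linalg.norm(C[i]-C[(i+1)%4]).round(3) for i in range(4)],'ctr',C.mean(0).round(4))
w=(C[0]-C[1])+(C[3]-C[2]);yaw=np.arctan2(-w[0],w[1]);print('yaw',yaw)
for p in [(209,513),(416,543)]:print('handle',px2w('top',*f(*p),.156).round(4))
print('bowl top',px2w('top',161.2,279.2,.058).round(4), 'scene',px2w('scene',470+219/5,290+231/5,.058).round(4))
print('can',px2w('top',140+290/4,250+100/4,.15).round(4),'beaker',px2w('top',199,221,.09).round(4))
for p in [(437,314),(478,372)]:print('screw',px2w('top',*p,.01).round(3))
print('tape',px2w('top',*f(322,172),.21).round(3))
# scene check of cabinet top corners
for c in C: print(w2px('scene',c).round(0))
E
```

```text
[0.8868 0.0977 0.19  ]
[ 0.8656 -0.2609  0.19  ]
[ 0.6424 -0.2474  0.19  ]
[0.6619 0.1091 0.19  ]
size [np.float64(0.359), np.float64(0.224), np.float64(0.357), np.float64(0.225)] ctr [ 0.7642 -0.0754  0.19  ]
yaw -0.05689585275506816
handle [ 0.5942 -0.0016  0.156 ]
handle [ 0.5885 -0.1274  0.156 ]
bowl top [0.4466 0.4134 0.058 ] scene [0.4501 0.4172 0.058 ]
can [0.4616 0.2491 0.15  ] beaker [0.619  0.3246 0.09  ]
screw [ 0.433 -0.383  0.01 ]
screw [ 0.283 -0.505  0.01 ]
tape [ 0.797 -0.049  0.21 ]
[221. 302.]
[136. 208.]
[228. 174.]
[324. 251.]
```

```bash
python3 -m pendant '[[[2.45,2.8,0.3],0.0716],[[2.45,2.8,0.3],0.0716],[[2.45,2.8,0.3],0.0716],[[2.45,2.8,0.3],0.0716],[[2.45,2.8,0.3],0.0716],[[2.45,2.8,0.3],0.0716],[[2.45,2.8,0.3],0.0716],[[2.45,2.8,0.3],0.0716],[[2.45,2.8,0.3],0.0716],[[2.45,2.8,0.3],0.0716],[[2.45,2.8,0.3],0.0716],[[2.45,2.8,0.3],0.0716],[[2.45,2.8,0.3],0.0716],[[2.45,2.8,0.3],0.0716],[[2.45,2.8,0.3],0.0716],[[2.45,2.8,0.3],0.0716],[[0,0,0],0],[[0,0,0],0]]' 0.31 25
python3 - <<'E'
from h import *
cv2.imwrite('pics/pre.png',np.hstack([crop('scene',220,120,370,300,2.6),crop('top',270,150,420,330,2.6)]))
E
```

```text
time_s: 1.8
ee_pos: [0.5908, -0.0637, 0.2528]
eef_rot: [-3.141, -0.0, 1.517]
force: [0.7, 0.3, 0.5]
grip_width: 0.0287
grip_force: 0.0
```

View pics/pre.png

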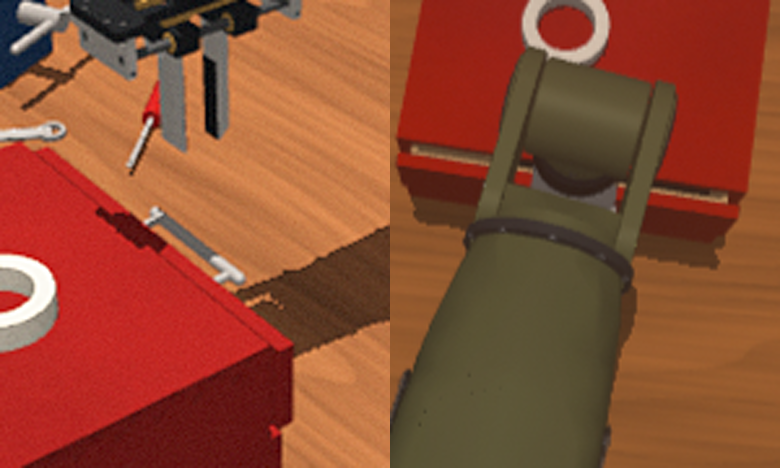

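The scene crop shows the open fingers above the handle bar, whose ends are at about scene (278,203) and (310,225). I'll check the handle's position from this view too.

```bash
python3 - <<'E'
from h import *
for p in [(152,214),(232,272)]:print(px2w('scene',220+p[0]/2.6,120+p[1]/2.6,.155).round(4))
E
```

```text
[ 0.5949 -0.1212  0.155 ]
[ 0.5971 -0.0116  0.155 ]
```

```bash
python3 -m pendant '[[[0.3,0,-2],0],[[0,0,-2],0],[[0,0,-2],0],[[0,0,-1.5],0],[[0,0,-1.5],0],[[0,0,-1.5],0],[[0,0,-1.5],0],[[0,0,0],0]]' && python3 -m pendant '[[[0,0,0],0],[[0,0,0],0],[[0,0,0],0],[[0,0,0],0],[[0,0,0],0],[[0,0,0],0]]' 0 25
```

```text
time_s: 2.62
ee_pos: [0.5916, -0.066, 0.1309]
eef_rot: [-3.138, -0.0, 1.512]
force: [0.4, 0.5, 0.0]
grip_width: 0.0289
grip_force: 0.0
time_s: 3.12
ee_pos: [0.5937, -0.0654, 0.1347]
eef_rot: [3.14, 0.001, 1.514]
force: [-0.9, -2.0, 6.7]
grip_width: 0.0102
grip_force: 25.0
```

```bash
python3 -m pendant '[[[-0.5,0.03,0],0],[[-1,0.06,0],0],[[-1,0.06,0],0],[[-1,0.06,0],0],[[-1,0.06,0],0],[[-1,0.06,0],0],[[-1,0.06,0],0],[[-1,0.06,0],0],[[-1,0.06,0],0],[[-1,0.06,0],0],[[-1,0.06,0],0],[[-1,0.06,0],0],[[-1,0.06,0],0],[[-1,0.06,0],0],[[-0.5,0.03,0],0],[[0,0,0],0],[[0,0,0],0]]'
```

```text
time_s: 4.53
ee_pos: [0.4536, -0.0571, 0.1346]
eef_rot: [3.139, 0.001, 1.514]
force: [-1.2, -4.2, 6.8]
grip_width: 0.0103
grip_force: 25.0
```

```bash
python3 -m pendant '[[[0,0,0],0],[[0,0,0],0],[[0,0,0],0],[[0,0,2],0],[[0,0,2],0],[[0,0,2],0],[[0,0,2],0],[[0,0,2],0]]' 0.31 && python3 -m pendant '[[[0,3.1,0],0],[[0,3.1,0],0],[[0,3.1,0],0],[[0,3.1,0],0],[[0,3.1,0],0],[[0,3.1,0],0],[[0,3.1,0],0],[[0,3.1,0],0],[[0,3.1,0],0],[[0,3.1,0],0],[[0,3.1,0],0],[[0,3.1,0],0],[[0,3.1,0],0],[[0,3.1,0],0],[[0,3.1,0],0],[[0,0,0],0],[[0,0,0],0]]' 0.75
python3 - <<'E'
from h import *
cv2.imwrite('pics/open.png',np.vstack([crop('top',240,170,440,320,4)]))
cv2.imwrite('pics/open_s.png',np.hstack([crop('scene',190,100,390,280,3)[:, :], crop('scene',480,290,540,370,5)[:, :]][:1]))
E
```

```text
time_s: 5.2
ee_pos: [0.4531, -0.0565, 0.2343]
eef_rot: [-3.141, -0.0, 1.515]
force: [0.2, 0.6, 1.2]
grip_width: 0.0292
grip_force: 0.0
time_s: 6.62
ee_pos: [0.4527, 0.4094, 0.2325]
eef_rot: [-3.14, 0.001, 1.516]
force: [0.4, -0.7, -0.2]
grip_width: 0.0704
grip_force: 0.0
```

View pics/open.png

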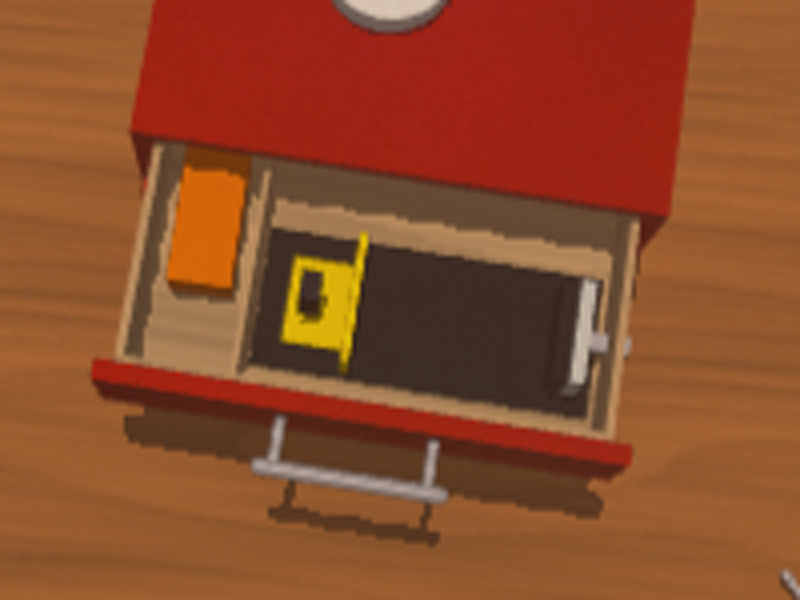

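```bash
python3 - <<'E'
from h import *
g=lambda x,y,z:px2w('top',240+x/4,170+y/4,z).round(4)
print('rib',g(314,278,.165));print('face',g(366,237,.15),g(347,370,.15))
print('stop plate',g(598,281,.155),g(580,393,.155),'rubber',g(573,281,.155),g(556,388,.155))
print('handle',g(258,466,.155),g(442,494,.155)); print('drawer face top',g(94,362,.168),g(630,447,.168))
print('floor lane',g(262,360,.105),g(588,413,.105),g(280,230,.105))
cv2.imwrite('pics/x.png',np.hstack([crop('scene',400,180,560,380,2.5)]))
E
```

```text
rib [ 0.5827 -0.02    0.165 ]
face [ 0.6181 -0.0521  0.15  ] [ 0.5259 -0.048   0.15  ]
stop plate [ 0.6025 -0.2094  0.155 ] [ 0.5254 -0.2024  0.155 ] rubber [ 0.6008 -0.1927  0.155 ] [ 0.5272 -0.1864  0.155 ]
handle [0.4556 0.004  0.155 ] [ 0.4496 -0.1173  0.155 ]
drawer face top [0.5109 0.1178 0.168 ] [ 0.491  -0.2351  0.168 ]
floor lane [0.5351 0.0103 0.105 ] [ 0.5213 -0.2163  0.105 ] [0.6286 0.0075 0.105 ]
```

View pics/x.png

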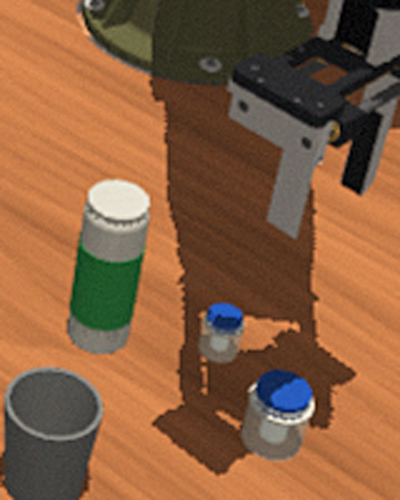

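This crop shows the gripper over the larger bowl, with its collar at crop (285,390) and nothing between them. Descending.

```bash
python3 -m pendant '[[[-0.4,0.6,-2.5],0],[[0,0,-2.5],0],[[0,0,-2.5],0],[[0,0,-2.5],0],[[0,0,-2.5],0],[[0,0,-1.5],0],[[0,0,0],0],[[0,0,0],0]]'
python3 - <<'E'
from h import *
cv2.imwrite('pics/near.png',np.hstack([crop('scene',460,270,570,390,4)]))
E
```

```text
time_s: 7.48
ee_pos: [0.4495, 0.4138, 0.0937]
eef_rot: [-3.141, 0.0, 1.514]
force: [0.6, -0.1, 0.9]
grip_width: 0.0708
grip_force: 0.0
```

View pics/near.png

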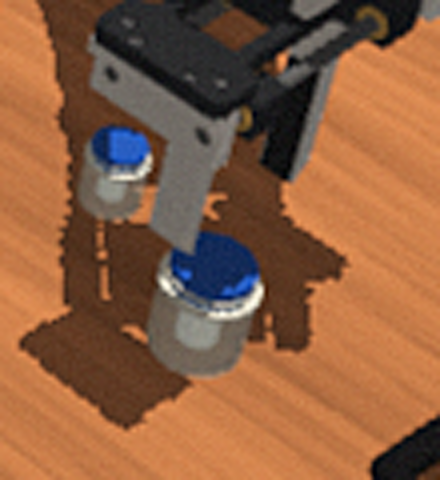

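The fingertip is at about crop (175,237) and the collar's centre at (215,266), in line with the fingers. A numeric check will settle it.

```bash
python3 - <<'E'
from h import *
print(w2px('scene',[.4495+.0354+.005,.412,.0937]), (460+175/4,270+238/4))
print('bowl scene',px2w('scene',460+215/4,270+267/4,.058))
E
```

```text
[502.348448   331.71652206] (503.75, 329.5)
bowl scene [0.45134401 0.41797024 0.058     ]
```

```bash
python3 -m pendant '[[[-0.1,0.2,-2],0],[[0,0,-2],0],[[0,0,-2],0],[[0,0,-1.5],0],[[0,0,-0.7],0],[[0,0,0],0],[[0,0,0],0]]' && python3 -m pendant '[[[0,0,0],0],[[0,0,0],0],[[0,0,0],0],[[0,0,0],0],[[0,0,0],0],[[0,0,0],0],[[0,0,0],0]]' 0 22
```

```text
time_s: 8.17
ee_pos: [0.4488, 0.4168, 0.0127]
eef_rot: [3.141, -0.001, 1.514]
force: [0.1, -0.5, -1.1]
grip_width: 0.0702
grip_force: 0.0
time_s: 8.75
ee_pos: [0.4486, 0.4166, 0.0121]
eef_rot: [3.141, -0.001, 1.514]
force: [0.2, -0.1, 5.0]
grip_width: 0.0459
grip_force: 22.0
```

```bash
python3 -m pendant '[[[0,0,0.5],0],[[0,0,1.5],0],[[0,0,2.5],0],[[0,0,2.5],0],[[0,0,2.5],0],[[0,0,2.5],0],[[0,0,2.5],0],[[0,0,2.5],0],[[0,0,2.5],0],[[0,0,2],0],[[0,0,0.8],0],[[0,0,0],0]]' - 25 && python3 -m pendant '[[[0,-1.5,0],0],[[0.6,-3,0],0],[[0.7,-3,0],0],[[0.7,-3,0],0],[[0.7,-3,0],0],[[0.7,-3,0],0],[[0.7,-3,0],0],[[0.7,-3,0],0],[[0.7,-3,0],0],[[0.7,-3,0],0],[[0.7,-3,0],0],[[0.7,-3,0],0],[[0.7,-3,0],0],[[0.7,-3,0],0],[[0.7,-3,0],0],[[0.7,-3,0],0],[[0.7,-3,0],0],[[0.7,-3,0],0],[[0,-2,0],0],[[0,-0.7,0],0]]' && python3 -m pendant '[[[0,0,0],0],[[0,0,0],0]]'
python3 - <<'E'
from h import *
cv2.imwrite('pics/over.png',np.hstack([crop('scene',180,60,380,260,3)]))
E
```

```text
time_s: 9.75
ee_pos: [0.4485, 0.4167, 0.236]
eef_rot: [3.14, -0.002, 1.514]
force: [-0.2, 0.0, -1.5]
grip_width: 0.0454
grip_force: 25.0
time_s: 11.42
ee_pos: [0.5656, -0.1381, 0.2321]
eef_rot: [-3.138, -0.0, 1.512]
force: [-1.5, -0.2, -2.4]
grip_width: 0.0457
grip_force: 25.0
time_s: 11.58
ee_pos: [0.5659, -0.135, 0.2334]
eef_rot: [-3.14, -0.001, 1.514]
force: [-0.6, 0.6, -2.7]
grip_width: 0.0458
grip_force: 25.0
```

View pics/over.png

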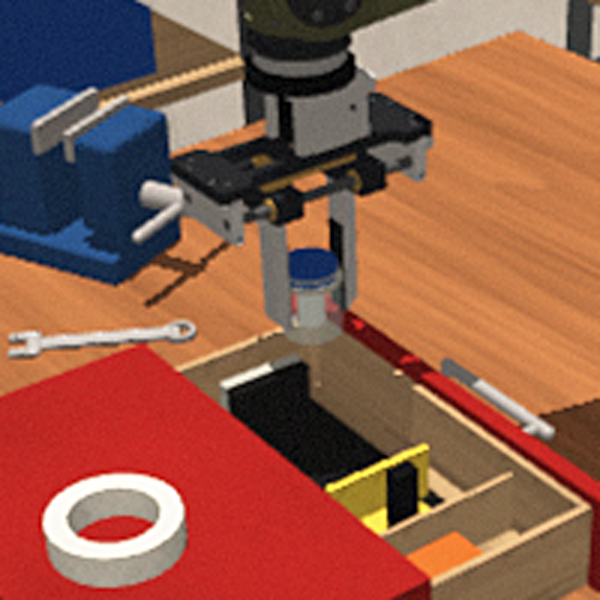

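The bowl hangs upright at crop (315,295), in front of the yellow follower (crop (380,480)) and the black stop (265,395). I'll shift it 5 mm away from the front wall and lower it.

```bash
python3 -m pendant '[[[0.5,0,0],0],[[0,0,-2],0],[[0,0,-2],0],[[0,0,-2],0],[[0,0,-1.5],0],[[0,0,-1.5],0],[[0,0,-1],0],[[0,0,-0.6],0],[[0,0,-0.4],0],[[0,0,0],0],[[0,0,0],0],[[0,0,0],0]]' && python3 -m pendant '[[[0,0,-0.1],0],[[0,0,-0.1],0],[[0,0,0],0],[[0,0,0],0]]'
```

```text
time_s: 12.63
ee_pos: [0.5717, -0.1357, 0.1253]
eef_rot: [3.14, 0.0, 1.514]
force: [0.2, -0.6, -2.4]
grip_width: 0.0458
grip_force: 25.0
time_s: 12.97
ee_pos: [0.5713, -0.1356, 0.1225]
eef_rot: [3.142, 0.0, 1.514]
force: [0.1, -0.3, -2.2]
grip_width: 0.0457
grip_force: 25.0
```

```bash
python3 -m pendant '[[[0,0,-0.1],0],[[0,0,-0.1],0],[[0,0,-0.1],0],[[0,0,0],0],[[0,0,0],0],[[0,0,0],0]]' && python3 -m pendant '[[[0,0,-0.05],0],[[0,0,-0.05],0],[[0,0,0],0],[[0,0,0],0]]'
```

```text
time_s: 13.47
ee_pos: [0.5713, -0.1356, 0.1194]
eef_rot: [-3.142, -0.0, 1.514]
force: [-0.7, -0.5, -0.7]
grip_width: 0.0455
grip_force: 25.0
time_s: 13.8
ee_pos: [0.5712, -0.1356, 0.1184]
eef_rot: [-3.142, -0.0, 1.514]
force: [-0.3, -0.8, -1.4]
grip_width: 0.0452
grip_force: 25.0
```

```bash
python3 -m pendant '[[[0,0,-0.05],0],[[0,0,0],0],[[0,0,0],0]]' && python3 -m pendant '[[[0,0,-0.05],0],[[0,0,0],0],[[0,0,0],0]]'
```

```text
time_s: 14.05
ee_pos: [0.5712, -0.1356, 0.1179]
eef_rot: [-3.142, -0.0, 1.514]
force: [0.1, -0.1, -2.6]
grip_width: 0.0458
grip_force: 25.0
time_s: 14.3
ee_pos: [0.5713, -0.1356, 0.1174]
eef_rot: [-3.142, -0.0, 1.514]
force: [-0.5, -0.1, -1.4]
grip_width: 0.0456
grip_force: 25.0
```

```bash
python3 -m pendant '[[[0,0,-0.05],0],[[0,0,0],0],[[0,0,0],0]]' && python3 -m pendant '[[[0,0,-0.05],0],[[0,0,0],0],[[0,0,0],0]]'
```

```text
time_s: 14.55
ee_pos: [0.5714, -0.1356, 0.1171]
eef_rot: [3.141, 0.0, 1.514]
force: [-0.0, -0.3, -1.3]
grip_width: 0.0453
grip_force: 25.0
time_s: 14.8
ee_pos: [0.5716, -0.1357, 0.117]
eef_rot: [3.141, 0.0, 1.514]
force: [1.0, 0.4, 6.6]
grip_width: 0.0456
grip_force: 25.0
```

Contact at about 8 N. Release and rise.

```bash
python3 -m pendant '[[[0,0,0],0],[[0,0,0],0],[[0,0,0],0],[[0,0,0.5],0],[[0,0,1],0],[[0,0,2],0],[[0,0,2.5],0],[[0,0,2.5],0],[[0,0,2],0],[[0,0,0],0]]' 0.62 && python3 -m pendant '[[[0.4,3,1],0],[[0,3,1],0],[[0,3,1],0],[[0,2.6,0],0],[[0,0,0],0],[[0,0,0],0]]' 0.5
python3 - <<'E'
from h import *
cv2.imwrite('pics/rib.png',np.hstack([crop('scene',190,100,360,280,3.3)]))
E
```

```text
time_s: 15.63
ee_pos: [0.5725, -0.136, 0.2269]
eef_rot: [3.135, 0.002, 1.514]
force: [-0.1, -0.3, 0.6]
grip_width: 0.0585
grip_force: 0.0
time_s: 16.13
ee_pos: [0.5751, -0.0188, 0.2514]
eef_rot: [-3.141, 0.0, 1.516]
force: [0.9, 1.4, 0.1]
grip_width: 0.047
grip_force: 0.0
```

View pics/rib.png

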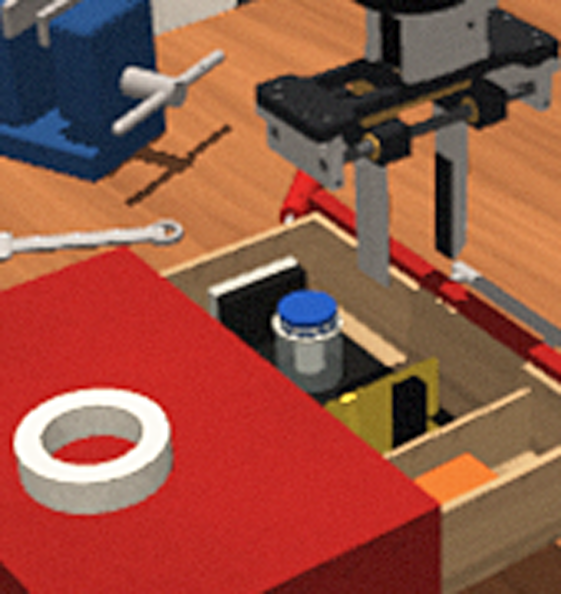

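The bowl stands upright at crop (308,345) between the stop and the follower. The rib's top is at crop (407,380).

```bash
python3 - <<'E'
from h import *
print(px2w('scene',190+407/3.3-1.4,100+379/3.3+2.2,.165))
print(px2w('scene',190+308/3.3-1.4,100+310/3.3+2.2,.163),'bowl')
print(w2px('scene',[.575+.0235+.005,-.0188-.002,.2514]),190+372/3.3,100+280/3.3)
E
```

```text
[ 0.58386918 -0.01817541  0.165     ]
[ 0.58089686 -0.12601493  0.163     ] bowl
[303.23760914 185.63795506] 302.72727272727275 184.84848484848487
```

```bash
python3 -m pendant '[[[0,-0.1,-2],0],[[0,0,-2],0],[[0,0,-2],0],[[0,0,-2],0],[[0,0,-1.5],0],[[0,0,-1.5],0],[[0,0,-1],0],[[0,0,0],0],[[0,0,0],0]]' && python3 -m pendant '[[[0,0,0],0],[[0,0,0],0],[[0,0,0],0],[[0,0,0],0],[[0,0,0],0],[[0,0,0],0],[[0,0,0],0]]' 0 30
```

```text
time_s: 16.98
ee_pos: [0.5752, -0.0213, 0.1315]
eef_rot: [-3.141, 0.0, 1.514]
force: [0.4, 0.2, 1.5]
grip_width: 0.047
grip_force: 0.0
time_s: 17.57
ee_pos: [0.5755, -0.0206, 0.132]
eef_rot: [3.141, 0.0, 1.514]
force: [-0.5, -0.2, 5.9]
grip_width: 0.0197
grip_force: 30.0
```

```bash
python3 -m pendant '[[[-0.03,-0.5,0],0],[[-0.03,-0.5,0],0],[[-0.03,-0.5,0],0],[[-0.03,-0.5,0],0],[[-0.03,-0.5,0],0],[[-0.03,-0.5,0],0],[[-0.03,-0.5,0],0],[[-0.03,-0.5,0],0],[[-0.03,-0.5,0],0],[[-0.03,-0.5,0],0]]'  && python3 -m pendant '[[[-0.02,-0.3,0],0],[[-0.02,-0.3,0],0],[[-0.02,-0.3,0],0],[[-0.02,-0.3,0],0],[[-0.02,-0.3,0],0],[[-0.02,-0.3,0],0],[[-0.02,-0.3,0],0]]'
```

```text
time_s: 18.4
ee_pos: [0.5726, -0.0706, 0.132]
eef_rot: [3.141, -0.0, 1.515]
force: [0.4, 1.3, 5.6]
grip_width: 0.0197
grip_force: 30.0
time_s: 18.98
ee_pos: [0.5713, -0.0914, 0.132]
eef_rot: [3.14, -0.001, 1.515]
force: [1.7, 3.5, 5.0]
grip_width: 0.0197
grip_force: 30.0
```

```bash
python3 -m pendant '[[[-0.01,-0.2,0],0],[[-0.01,-0.2,0],0],[[-0.01,-0.2,0],0],[[-0.01,-0.2,0],0],[[-0.01,-0.2,0],0]]' && python3 -m pendant '[[[-0.01,-0.1,0],0],[[0,-0.1,0],0],[[-0.01,-0.1,0],0]]'
```

```text
time_s: 19.4
ee_pos: [0.5707, -0.1013, 0.132]
eef_rot: [3.141, -0.001, 1.515]
force: [0.1, 3.6, 5.2]
grip_width: 0.0197
grip_force: 30.0
time_s: 19.65
ee_pos: [0.5705, -0.1043, 0.132]
eef_rot: [3.141, -0.001, 1.515]
force: [0.8, 2.6, 6.1]
grip_width: 0.02
grip_force: 30.0
```

```bash
python3 - <<'E'
from h import *
cv2.imwrite('pics/s.png',crop('scene',190,100,340,260,4)); cv2.imwrite('pics/t.png',crop('top',240,170,440,320,4))
E
```

```text
(no output)
```

View pics/s.png

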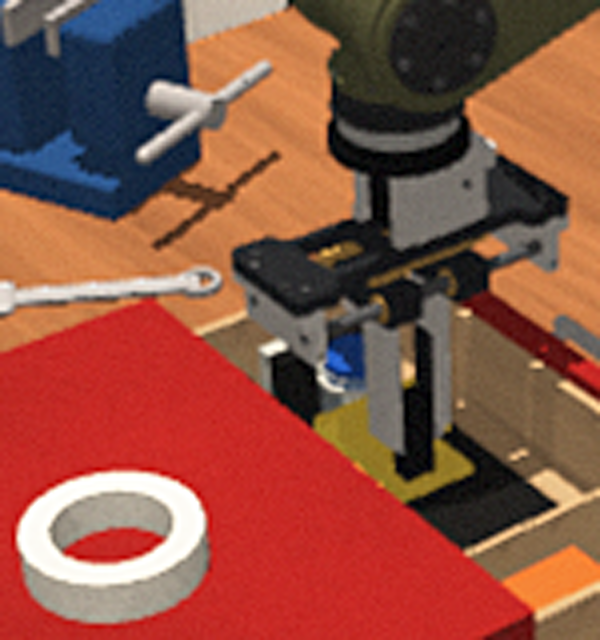

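The view shows the follower close behind the bowl (collar at crop (345,355)) and the bowl near the stop (290,380). I'll continue in small steps.

```bash
python3 -m pendant '[[[-0.01,-0.1,0],0],[[0,-0.1,0],0],[[0,0,0],0]]'; python3 -m pendant '[[[-0.01,-0.1,0],0],[[0,0,0],0]]';
```

```text
time_s: 20.0
ee_pos: [0.5704, -0.1064, 0.132]
eef_rot: [3.141, -0.0, 1.515]
force: [0.2, 1.9, 5.5]
grip_width: 0.0199
grip_force: 30.0
time_s: 20.17
ee_pos: [0.5703, -0.1074, 0.132]
eef_rot: [3.14, -0.0, 1.515]
force: [0.5, 2.7, 5.0]
grip_width: 0.0193
grip_force: 30.0
```

```bash
python3 -m pendant '[[[-0.01,-0.1,0],0],[[0,-0.1,0],0],[[0,0,0],0]]'
```

```text
time_s: 20.42
ee_pos: [0.5702, -0.1092, 0.132]
eef_rot: [3.141, -0.001, 1.515]
force: [0.9, 2.5, 6.2]
grip_width: 0.0201
grip_force: 30.0
```

```bash
python3 -m pendant '[[[-0.01,-0.1,0],0],[[0,-0.1,0],0],[[0,0,0],0]]'
```

```text
time_s: 20.67
ee_pos: [0.5702, -0.1106, 0.132]
eef_rot: [3.141, -0.002, 1.515]
force: [0.0, 7.8, 6.4]
grip_width: 0.0198
grip_force: 30.0
```

```bash
python3 -m pendant '[[[-0.01,-0.1,0],0],[[0,-0.1,0],0],[[0,0,0],0]]'
```

```text
time_s: 20.92
ee_pos: [0.5701, -0.1118, 0.132]
eef_rot: [3.141, -0.003, 1.515]
force: [0.9, 13.2, 6.7]
grip_width: 0.0196
grip_force: 30.0
```

Total 13 N, less 2–3 N of drag, is a push of about 10–11 N. I'll ease it slightly and hold.

```bash
python3 -m pendant '[[[0,0.07,0],0],[[0,0,0],0],[[0,0,0],0],[[0,0,0],0]]'
```

```text
time_s: 21.25
ee_pos: [0.5701, -0.1116, 0.132]
eef_rot: [3.141, -0.002, 1.515]
force: [1.0, 8.9, 7.3]
grip_width: 0.0196
grip_force: 30.0
```

```bash
python3 -m pendant '[[[0,0,0],0],[[0,0,0],0],[[0,0,0],0],[[0,0,0],0],[[0,0,0],0],[[0,0,0],0],[[0,0,0],0],[[0,0,0],0]]'; python3 -m pendant '[[[0,0.05,0],0],[[0,0.05,0],0],[[0,0,0],0],[[0,0,0],0]]'
```

```text
time_s: 21.92
ee_pos: [0.5701, -0.1116, 0.132]
eef_rot: [3.141, -0.002, 1.515]
force: [1.4, 9.7, 6.0]
grip_width: 0.0197
grip_force: 30.0
time_s: 22.25
ee_pos: [0.5701, -0.111, 0.132]
eef_rot: [3.14, -0.001, 1.515]
force: [1.2, 5.6, 5.9]
grip_width: 0.0196
grip_force: 30.0
```

```bash
python3 -m pendant '[[[0,0.05,0],0],[[0,0,0],0],[[0,0,0],0]]'; python3 -m pendant '[[[0,0.03,0],0],[[0,0,0],0],[[0,0,0],0]]'
```

```text
time_s: 22.5
ee_pos: [0.5701, -0.1107, 0.132]
eef_rot: [3.14, -0.001, 1.515]
force: [1.0, 4.9, 5.5]
grip_width: 0.0195
grip_force: 30.0
time_s: 22.75
ee_pos: [0.5701, -0.1105, 0.132]
eef_rot: [3.14, -0.001, 1.515]
force: [1.8, 4.2, 6.3]
grip_width: 0.02
grip_force: 30.0
```

```bash
python3 -m pendant '[[[0,0.04,0],0],[[0,0.03,0],0],[[0,0,0],0],[[0,0,0],0]]'
```

```text
time_s: 23.08
ee_pos: [0.5701, -0.11, 0.132]
eef_rot: [3.14, -0.0, 1.515]
force: [1.9, 2.2, 5.1]
grip_width: 0.0199
grip_force: 30.0
```

Eased to about 2 N, so release, rise and go back above the handle's known position. The bowl, follower and can are all below the path.

```bash
python3 -m pendant '[[[0,0,0],0],[[0,0,0],0],[[0,0,0],0],[[0,0,1],0],[[0,0,2],0],[[0,0,2],0],[[0,0,2],0],[[0,0,2],0],[[0,0,2],0],[[0,0,0],0]]' 0.5 && python3 -m pendant '[[[-1.6,0.7,0],0],[[-2.5,1.15,0],0],[[-2.5,1.15,0],0],[[-2.5,1.15,0],0],[[-2.5,1.15,0],0],[[0,0,0],0],[[0,0,0],0]]' 0.31
python3 - <<'E'
from h import *
im=cal('scene')[2]; hsv=cv2.cvtColor(im,cv2.COLOR_RGB2HSV)
m=cv2.inRange(hsv,(105,150,80),(125,255,255))[170:215,240:310]
ys,xs=np.nonzero(m); 
print('blue collar',len(xs)); 
if len(xs): print(xs.min()+240,xs.max()+240,ys.min()+170,ys.max()+170, xs.mean()+240,ys.mean()+170, px2w('scene',xs.mean()+240,ys.mean()+170,.161))
m=cv2.inRange(hsv,(22,150,60),(34,255,255))[170:260,240:340]; ys,xs=np.nonzero(m); print('yellow',len(xs),xs.mean()+240,ys.mean()+170)
E
```

```text
time_s: 23.92
ee_pos: [0.5707, -0.1107, 0.2462]
eef_rot: [3.136, 0.001, 1.514]
force: [0.3, 1.2, 0.7]
grip_width: 0.0474
grip_force: 0.0
time_s: 24.5
ee_pos: [0.4532, -0.0571, 0.2418]
eef_rot: [3.141, 0.0, 1.515]
force: [0.1, 0.0, 1.0]
grip_width: 0.0289
grip_force: 0.0
blue collar 153
269 286 182 192 277.4248366013072 187.15032679738562 [ 0.56401218 -0.16469313  0.161     ]
yellow 530 287.14716981132074 207.83584905660376
```

```bash
python3 -m pendant '[[[0,0,-2],0],[[0,0,-2],0],[[0,0,-2],0],[[0,0,-2],0],[[0,0,-1.5],0],[[0,0,-1.2],0],[[0,0,0],0],[[0,0,0],0]]' && python3 -m pendant '[[[0,0,0],0],[[0,0,0],0],[[0,0,0],0],[[0,0,0],0],[[0,0,0],0],[[0,0,0],0]]' 0 25 && python3 -m pendant '[[[0.2,-0.01,0],0],[[0.4,-0.02,0],0],[[0.6,-0.04,0],0],[[0.8,-0.05,0],0],[[0.8,-0.05,0],0],[[0.8,-0.05,0],0],[[0.8,-0.05,0],0],[[0.8,-0.05,0],0],[[0.8,-0.05,0],0],[[0.8,-0.05,0],0],[[0.8,-0.05,0],0],[[0.8,-0.05,0],0],[[0.8,-0.05,0],0],[[0.8,-0.05,0],0],[[0.8,-0.05,0],0],[[0.8,-0.05,0],0],[[0.8,-0.05,0],0],[[0.6,-0.03,0],0],[[0.4,-0.02,0],0],[[0.2,-0.01,0],0]]'
```

```text
time_s: 25.22
ee_pos: [0.454, -0.0577, 0.1341]
eef_rot: [-3.14, -0.0, 1.514]
force: [1.1, 0.2, 0.3]
grip_width: 0.029
grip_force: 0.0
time_s: 25.72
ee_pos: [0.454, -0.0575, 0.135]
eef_rot: [3.14, 0.0, 1.514]
force: [-0.6, -0.8, 5.5]
grip_width: 0.0099
grip_force: 25.0
time_s: 27.38
ee_pos: [0.5904, -0.0656, 0.1351]
eef_rot: [3.14, -0.0, 1.515]
force: [-0.6, 1.7, 8.0]
grip_width: 0.0099
grip_force: 25.0
```

Now at 0.590, where the handle started at 0.5937. I'll feel for the shut position.

```bash
python3 -m pendant '[[[0.1,0,0],0],[[0.1,-0.01,0],0],[[0.1,0,0],0],[[0,0,0],0],[[0,0,0],0]]'; python3 -m pendant '[[[0.1,0,0],0],[[0.1,-0.01,0],0],[[0,0,0],0]]'
```

```text
time_s: 27.8
ee_pos: [0.5932, -0.0657, 0.1351]
eef_rot: [3.14, -0.0, 1.514]
force: [2.2, 0.5, 5.4]
grip_width: 0.0102
grip_force: 25.0
time_s: 28.05
ee_pos: [0.5951, -0.0658, 0.135]
eef_rot: [3.14, -0.0, 1.515]
force: [0.6, 0.2, 5.3]
grip_width: 0.0102
grip_force: 25.0
```

```bash
python3 -m pendant '[[[0.2,-0.01,0],0],[[0.2,-0.01,0],0],[[0,0,0],0],[[0,0,0],0]]'; python3 -m pendant '[[[0.15,-0.01,0],0],[[0.15,-0.01,0],0],[[0,0,0],0]]'
```

```text
time_s: 28.38
ee_pos: [0.5992, -0.0661, 0.1351]
eef_rot: [3.14, -0.0, 1.515]
force: [0.3, -0.1, 5.0]
grip_width: 0.0102
grip_force: 25.0
time_s: 28.63
ee_pos: [0.6022, -0.0662, 0.135]
eef_rot: [3.14, -0.0, 1.514]
force: [0.7, 0.7, 4.9]
grip_width: 0.0099
grip_force: 25.0
```

```bash
python3 -m pendant '[[[0.15,-0.01,0],0],[[0.15,-0.01,0],0],[[0,0,0],0]]'; python3 -m pendant '[[[0.15,-0.01,0],0],[[0.15,-0.01,0],0],[[0,0,0],0]]'
```

```text
time_s: 28.88
ee_pos: [0.6046, -0.0664, 0.135]
eef_rot: [-3.141, -0.0, 1.514]
force: [-4.8, 1.3, 8.9]
grip_width: 0.0098
grip_force: 25.0
time_s: 29.13
ee_pos: [0.6046, -0.0664, 0.1348]
eef_rot: [-3.133, -0.0, 1.515]
force: [-30.9, 3.0, 21.0]
grip_width: 0.0103
grip_force: 25.0
```

It's against its stop at 0.6046, so the drawer is shut. Relieve the push, release and rise.

```bash
python3 -m pendant '[[[-0.15,0.01,0],0],[[-0.1,0.01,0],0],[[0,0,0],0],[[0,0,0],0]]'; python3 -m pendant '[[[0,0,0],0],[[0,0,0],0],[[0,0,0],0],[[0,0,0],0],[[0,0,1],0],[[0,0,2],0],[[0,0,2],0],[[0,0,2],0],[[0,0,2],0],[[0,0,2],0],[[0,0,0],0]]' 0.31; python3 -m pendant '[[[-3,0,0],0],[[-3,0,0],0],[[-3,0,0],0],[[-3,0,0],0],[[-3,0,0],0],[[0,-3,0],0],[[0,-3,0],0],[[0,-3,0],0],[[0,-3,0],0],[[0,-3,0],0],[[0,-3,0],0],[[0,-3,0],0],[[0,-3,0],0],[[0,0,0],0],[[0,0,0],0]]'
python3 - <<'E'
from h import *
# drawer front edge / handle: grey bar in scene & top near expected position
im=cal('top')[2]
for dx in (0,.004,.008,.012):
    p=w2px('top',[.6046-dx,-.0664,.157]); u,v=p.round().astype(int); print(dx,p.round(1))
u=int(p[0]); print([(v,im[v,u].tolist()) for v in range(226,246)])
u2=u+40; print([(v,im[v,u2].tolist()) for v in range(205,230)])
E
```

```text
time_s: 29.47
ee_pos: [0.6046, -0.0664, 0.1349]
eef_rot: [-3.14, -0.0, 1.514]
force: [-8.2, 0.4, 8.1]
grip_width: 0.01
grip_force: 25.0
time_s: 30.38
ee_pos: [0.6063, -0.0667, 0.2494]
eef_rot: [3.135, 0.001, 1.514]
force: [0.2, 0.8, 0.1]
grip_width: 0.0296
grip_force: 0.0
time_s: 31.63
ee_pos: [0.4547, -0.3074, 0.2437]
eef_rot: [-3.141, -0.001, 1.512]
force: [1.0, -0.8, -1.0]
grip_width: 0.0294
grip_force: 0.0
0 [336.5 234. ]
0.004 [336.3 235.4]
0.008 [336.2 236.9]
0.012 [336.1 238.3]
[(226, [85, 30, 20]), (227, [86, 30, 22]), (228, [85, 30, 22]), (229, [85, 30, 22]), (230, [85, 30, 22]), (231, [84, 30, 21]), (232, [98, 61, 56]), (233, [138, 114, 109]), (234, [165, 147, 141]), (235, [155, 139, 132]), (236, [118, 100, 92]), (237, [92, 59, 41]), (238, [89, 53, 32]), (239, [91, 60, 43]), (240, [121, 100, 91]), (241, [159, 142, 135]), (242, [152, 137, 130]), (243, [106, 79, 66]), (244, [138, 86, 52]), (245, [149, 88, 46])]
[(205, [154, 32, 19]), (206, [154, 31, 17]), (207, [154, 31, 17]), (208, [153, 29, 17]), (209, [154, 31, 18]), (210, [154, 31, 16]), (211, [154, 31, 19]), (212, [154, 32, 18]), (213, [154, 32, 19]), (214, [155, 31, 19]), (215, [155, 31, 18]), (216, [153, 29, 15]), (217, [153, 32, 18]), (218, [140, 32, 18]), (219, [99, 34, 24]), (220, [113, 37, 25]), (221, [152, 34, 19]), (222, [153, 29, 14]), (223, [155, 33, 17]), (224, [156, 33, 16]), (225, [143, 33, 18]), (226, [91, 30, 21]), (227, [86, 30, 20]), (228, [87, 30, 21]), (229, [86, 29, 17])]
```

The handle shows at row 234, where the shut position puts it, and the gap above the drawer is now only a thin dark seam. Handing in.

```bash
python3 -c "
from station import ctrl
print(ctrl.hand_in())"
```

```text
the job is handed in; nothing more can be done
None
```

The bowl is upright in the top drawer, pressed against the end stop at about 8–10 N (peak about 11 N) and then let go; the drawer is shut and the job was handed in at about 32 s, though I viewed 11 pictures, one over the limit of 10.

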